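Transfer a row of specimens to the second rack in reverse order

ROBOT

A 6-joint arm with a two-finger parallel gripper is mounted at the origin on a cart in front of the work surface, level with it; the furniture and walls round the work are solid. World frame = base frame: x ahead of the robot, y to its left, z up, the work surface at z = 0. Lengths are in mm, angles in rad, forces in N, time in s.
With the tool pointing down it reaches from about 300 to 950 mm from the base axis. Payload 3.1 kg.
Tool frame: the origin (TCP) lies midway between the tips of the shut fingers; the grasp point (between the pads) lies 19 mm behind it; z points along the fingers, y is the line along which they close (so a half turn about z gives the same grasp; the last joint's range is limited). The gripper opens to 85 mm and grips with 20 to 120 N. Pads are 22 mm wide; open, the fingers measure 114 mm over their backs; the gripper's body (76 mm by 85 mm) begins 54 mm behind the grasp point. The pads swing forward as they close: fully open they stand 13 mm farther back than shut.
Start: joints at [-1.171, 0.308, 1.634, -0, 1.2, -0.07], TCP at [282.918, -557.305, 231.272] pointing down, gripper open.
Joint ranges: [-3.06, 3.06], [-0.79, 1.96], [0.05, 2.63], [-1.19, 4.34], [0.05, 2.64], [-2.94, 2.94]. Speed limits (rad/s): [2.79, 2.79, 3.14, 3.14, 3.14, 3.14].

INTERFACE

Orientations are given as a unit quaternion [w, x, y, z].
In Python, from cell import get_state, camera, bot gives the robot as it stands.
- The arm moves only by the tool carry_out, never from a script. Its argument "increments" is one flat list of numbers, 7 for each row, row after row: the opening, from -1 (shut) to 1 (fully open), then the shift along the tool's x, y, z scaled (see below), then the turn, a rotation vector about the tool's x, y, z scaled (see below). A call has 1 to 8 rows; each row shifts and turns the commanded pose from where the row before left it, along the tool's axes as they then stand; what a row does not reach is not made up. The controller multiplies each number of a shift by 0.04 m and each number of a turn by 4 degrees. A row lasts 1/12 s, in which the tool goes at most 41.7 mm and 7.16 degrees, less where a joint would pass 70% of its speed; a pose out of reach is approached as far as the arm can. A call with a number of a shift or a turn outside -1 to 1 is refused whole. A call with a gripper value outside its range is refused whole. The fingers move at their own pace and stop on an object; "force" is the grip in N (left out, the last holds). Time passes only in rows, so rows that do not move let the fingers close. It gives the time, the measured TCP pose, the force, the opening and the grip force at its end, in the units of the state.
- get_state(): the state, without advancing time (a new reading comes with each control period).
- camera(name): name is "side" or "top" or "wrist"; returns a dict with "img" (400x640x3 uint8, red, green, blue), "camera_matrix" (3x3 intrinsics, pixels), "xyz" and "rotation" of the camera in the world. Camera axes: x right, y down, z forward; pixel columns grow to the right and rows downward; lengths in mm; the calibration is good to about 2 mm. A picture is of the moment at which its call begins. There is no depth.
- bot.close_job(): hands the job in; it is judged then, once.
The state is a dict: "time": time; "joint_pos": joint angles; "joint_velocities": joint speeds; "effort": joint torques, N m; "position": TCP position; "tool_rot": TCP orientation; "force": force on the tool from outside, world axes, zero at the start; "torque": the same for the moment, N m; "finger_gap": opening from 0.0 (shut) to 1.0 (fully open); "grip_force": force on a finger pad.
Only numpy, scipy, OpenCV 4.12 (cv2) and the standard library are available. Lean on these libraries where they do the work, as an engineer would, in place of code of your own. Each camera call takes 0.05 s, during which the arm holds its last target. There are 200 camera calls.

TASK

Move the cup, the glass weighing bottle, the pot and the vial from the full rack to the empty rack beside it, between the two microscopes, one on each rubber pad, in reverse order counted from the racks' mushroom handles: the piece nearest the handle of the full rack goes on the pad farthest from the handle of the empty rack, the next on the next pad, and so on. Keep each piece upright on the way, stand it in the middle of its pad and let go, and do not disturb the petri dish, tape roll and rubber pipette bulb beside the racks.

Things in the scene. Friction and masses are not known exactly. Their poses are not given: they have to be found in the camera images.
- cup: sedimentation cup: open clear glass tube 30 mm across on a round base ring 43 mm across and 6 mm high, 47 mm tall in all, about 60 g; origin at the centre of its underside, z up; grip the glass tube above the base ring. It is the one standing on the full rack
- jar: stoppered weighing bottle of clear glass: straight body 34 mm across up to 36 mm height, then a wider flat stopper 40 mm across (36 to 44 mm) with a ball knob 16 mm across on top, 64 mm tall in all, fixed as one piece, about 60 g; origin at the centre of its underside, z up; grip the body below the stopper, the stopper or the knob
- pot: squat white plastic pot with a ribbed screw lid (fixed), straight-sided, 40 mm across over its whole height, 45 mm tall, about 70 g; origin at the centre of its underside, z up
- vial: slim amber glass vial with a black cap, 28 mm across, 72 mm tall, body straight up to 44 mm, then a shoulder to a narrow neck and a cap 20 mm across (56 to 72 mm), about 50 g; origin at the centre of its underside, z up
- pad_cup: round black rubber pad, 46 mm across and 3 mm thick, fixed on the full rack, on which the cup stands at the start; origin at the centre of its underside, its top 3 mm higher (z = 0.013 m); stays in place, so it remembers where that piece stood
- pad_jar: round black rubber pad, 46 mm across and 3 mm thick, fixed on the full rack, on which the weighing bottle stands at the start; origin at the centre of its underside, its top 3 mm higher (z = 0.013 m); stays in place, so it remembers where that piece stood
- pad_pot: round black rubber pad, 46 mm across and 3 mm thick, fixed on the full rack, on which the pot stands at the start; origin at the centre of its underside, its top 3 mm higher (z = 0.013 m); stays in place, so it remembers where that piece stood
- pad_vial: round black rubber pad, 46 mm across and 3 mm thick, fixed on the full rack, on which the vial stands at the start; origin at the centre of its underside, its top 3 mm higher (z = 0.013 m); stays in place, so it remembers where that piece stood
- end_handle: black mushroom handle, 24 mm across, 39 mm tall, at one end (either) of the full rack, in line with its pads, 43 mm from the nearest pad's centre; the other end has a flat plug. Origin at the centre of its underside. Full rack: fixed metal strip 270 x 52 x 10 mm on the worktop, pads 50 mm apart. A fixed microscope, some 0.5 m tall, stands straight ahead of the robot, right of the racks
- empty_rack: the empty rack, fixed beside the full one (rows 9 to 15 cm apart, both leading away from the robot): same strip; origin at the centre of its underside, x along the row, z up. Its four 46 mm black pads are centred at x = -75, -25, 25, 75 mm, y = 0, tops at z = 13 mm. Its own mushroom handle (same size, on the strip) stands at x = -118 mm, a flat plug at the other end

How it is judged (in metres and radians):
At the end, for the whole second after the job is handed in: All four pieces stand upright (within 0.1 rad) and at rest on the empty rack's pads, each within 12 mm along and 12 mm across the row of the centre of its own pad, in the reverse order: the piece that stood k-th from the handle on the full rack is k-th from the far end of the empty rack (((horizontal distance between pad_cup and end_handle between 0 and 0.068 m and x of cup in the frame of empty_rack between 0.063 and 0.087 m) or (horizontal distance between pad_cup and end_handle between 0.068 and 0.118 m and x of cup in the frame of empty_rack between 0.013 and 0.037 m) or (horizontal distance between pad_cup and end_handle between 0.118 and 0.168 m and x of cup in the frame of empty_rack between -0.037 and -0.013 m) or (horizontal distance between pad_cup and end_handle between 0.168 and 0.3 m and x of cup in the frame of empty_rack between -0.087 and -0.063 m)) and y of cup in the frame of empty_rack between -0.012 and 0.012 m and z of cup in the frame of empty_rack between 0.009 and 0.017 m and angle between each of cup, jar, pot, vial's own z axis and vertical below 0.1 rad and linear speed of each of cup, jar, pot, vial below 0.02 m/s and angular speed of each of cup, jar, pot, vial below 0.2 rad/s and ((horizontal distance between pad_jar and end_handle between 0 and 0.068 m and x of jar in the frame of empty_rack between 0.063 and 0.087 m) or (horizontal distance between pad_jar and end_handle between 0.068 and 0.118 m and x of jar in the frame of empty_rack between 0.013 and 0.037 m) or (horizontal distance between pad_jar and end_handle between 0.118 and 0.168 m and x of jar in the frame of empty_rack between -0.037 and -0.013 m) or (horizontal distance between pad_jar and end_handle between 0.168 and 0.3 m and x of jar in the frame of empty_rack between -0.087 and -0.063 m)) and y of jar in the frame of empty_rack between -0.012 and 0.012 m and z of jar in the frame of empty_rack between 0.009 and 0.017 m and ((horizontal distance between pad_pot and end_handle between 0 and 0.068 m and x of pot in the frame of empty_rack between 0.063 and 0.087 m) or (horizontal distance between pad_pot and end_handle between 0.068 and 0.118 m and x of pot in the frame of empty_rack between 0.013 and 0.037 m) or (horizontal distance between pad_pot and end_handle between 0.118 and 0.168 m and x of pot in the frame of empty_rack between -0.037 and -0.013 m) or (horizontal distance between pad_pot and end_handle between 0.168 and 0.3 m and x of pot in the frame of empty_rack between -0.087 and -0.063 m)) and y of pot in the frame of empty_rack between -0.012 and 0.012 m and z of pot in the frame of empty_rack between 0.009 and 0.017 m and ((horizontal distance between pad_vial and end_handle between 0 and 0.068 m and x of vial in the frame of empty_rack between 0.063 and 0.087 m) or (horizontal distance between pad_vial and end_handle between 0.068 and 0.118 m and x of vial in the frame of empty_rack between 0.013 and 0.037 m) or (horizontal distance between pad_vial and end_handle between 0.118 and 0.168 m and x of vial in the frame of empty_rack between -0.037 and -0.013 m) or (horizontal distance between pad_vial and end_handle between 0.168 and 0.3 m and x of vial in the frame of empty_rack between -0.087 and -0.063 m)) and y of vial in the frame of empty_rack between -0.012 and 0.012 m and z of vial in the frame of empty_rack between 0.009 and 0.017 m); the robot touches nothing.
It fails at once if a piece is tipped (more than 0.7 rad from upright) (angle between any of cup, jar, pot, vial's own z axis and vertical above 0.7 rad).
It fails at once if the petri dish, tape roll or pipette bulb is moved more than 30 mm (distance of any of petri, tape, bulb from where it was at the start of the episode above 0.03 m).
It also fails if it takes over 99 s, if anything falls off the work surface, if the arm or the gripper's body presses on something with over 40 N, if the wrist force passes 120 N, or if a joint passes its speed limit or range.

## Working session

There is one attempt and no reset: what is moved stays moved. The work goes in short steps, Python scripts to look and compute and a tool call to move; the robot and the scene stay as the last step left them, time stands still between calls to the robot, and variables do not carry over. Pictures are saved under pics/ and viewed, at most 14 in all, crops included, and the job is handed in when it is done.

Besides the shell and the picture viewer there is one more tool, called as name(argument=value, ...), one argument or row to a line, values as JSON. carry_out: Moves the arm, as the interface text tells. Shifts and turns lie within -1 to 1; 1 stands for 0.04 m of shift or 4 degrees of turn. Its arguments: {"type":"object","properties":{"increments":{"type":"array"},"force":{"type":"number"}},"required":["increments"]}

```bash
mkdir -p pics; ls
python3 - <<'E'
from cell import get_state, camera, bot
import cv2
s=get_state(); print(s)
for n in("top","side","wrist"):
    c=camera(n); cv2.imwrite(f"pics/{n}0.png",c["img"][:,:,::-1]); print(n,c["camera_matrix"],c["xyz"],c["rotation"])
E
```

```text
pics
{'time': 0.0, 'joint_pos': array([-1.17070720e+00,  3.09023622e-01,  1.63518340e+00,  1.25981511e-05,
        1.19973507e+00, -6.97205696e-02]), 'joint_velocities': array([ 0.00020712, -0.00073404, -0.00085282,  0.00025558,  0.00106483,
        0.00133764]), 'effort': array([ 7.84846980e-04, -4.15248871e+01, -2.76664889e+01, -3.01491518e-04,
        9.98324656e-03, -1.18062889e-05]), 'position': array([ 282.59067349, -556.53266969,  230.03701071]), 'tool_rot': array([-1.15969627e-03,  9.72536355e-01,  2.32748057e-01, -1.87376477e-04]), 'force': array([-0.0548805 , -0.66594172,  0.38706844]), 'torque': array([ 0.0211399 , -0.04106424, -0.01427277]), 'grip_force': 0.0, 'finger_gap': 1.001560715410178}
top [[389.08294727   0.         324.30471617]
 [  0.         389.08294727 198.32346665]
 [  0.           0.           1.        ]] [355.13881802 286.8667573  865.75390598] [ 0.06821475 -0.69496426  0.71311081 -0.06200322]
side [[503.14779642   0.         320.56508365]
 [  0.         503.14779642 199.11805906]
 [  0.           0.           1.        ]] [ 281.93733869 -300.30150111  576.17880311] [-0.42701835  0.88415144 -0.17264534  0.07826326]
wrist [[282.13183285   0.         319.14514195]
 [  0.         282.13183285 205.5946958 ]
 [  0.           0.           1.        ]] [ 356.45694551 -518.68637683  372.16141772] [ 0.13847026  0.84111575 -0.51563392 -0.08644039]
```

View pics/top0.png

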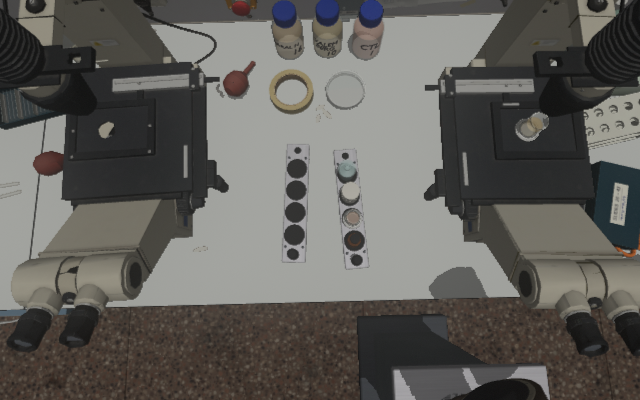

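View pics/side0.png

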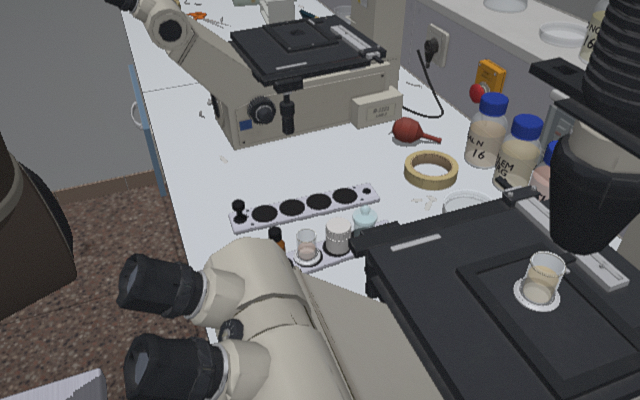

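Run:
```python
import cv2
i=cv2.imread("pics/top0.png")[135:275,270:380]
cv2.imwrite("pics/top0c.png",cv2.resize(i,None,fx=4.2,fy=4.2,interpolation=cv2.INTER_CUBIC))
i=cv2.imread("pics/side0.png")[170:280,210:400]
cv2.imwrite("pics/side0c.png",cv2.resize(i,None,fx=4.2,fy=4.2,interpolation=cv2.INTER_CUBIC))
```

```text
(no output)
```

View pics/top0c.png

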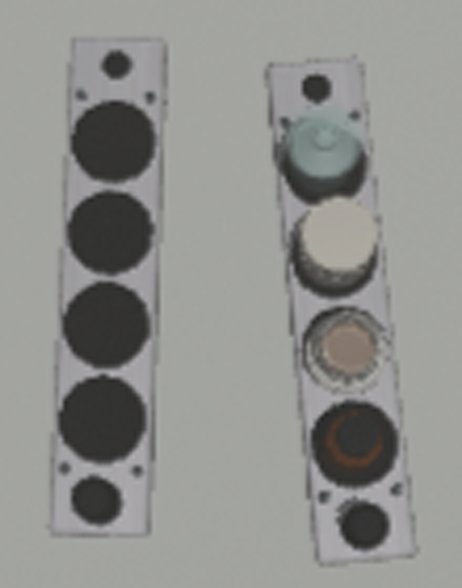

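View pics/side0c.png

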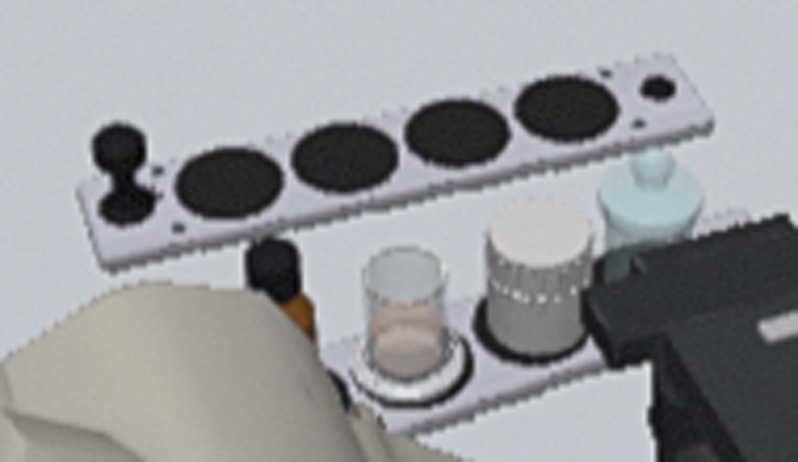

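```bash
cat > h.py <<'E'
import numpy as np
from scipy.spatial.transform import Rotation as R
def ray(c,uv,z):
    "pixel -> world point at height z"
    K=c["camera_matrix"];q=np.array(c["rotation"]);r=R.from_quat(q[[1,2,3,0]])
    d=r.apply(np.linalg.solve(K,[uv[0],uv[1],1])); p=np.array(c["xyz"])
    return p+d*(z-p[2])/d[2]
def proj(c,P):
    q=np.array(c["rotation"]);r=R.from_quat(q[[1,2,3,0]])
    v=c["camera_matrix"]@r.inv().apply(np.array(P)-c["xyz"]); return v[:2]/v[2]
E
python3 - <<'E'
from h import *; from cell import camera
c=camera("top"); s=camera("side"); np.set_printoptions(precision=1,suppress=True)
f=lambda x,y:(x/4.2+270,y/4.2+135); g=lambda x,y:(x/4.2+210,y/4.2+170)
T=lambda n,uv,z:print(n,ray(c,f(*uv),z)); S=lambda n,uv,z:print("side",n,ray(s,g(*uv),z))
for n,uv,z in [("e75",(113,141),13),("e25",(110,232),13),("e-25",(106,324),13),("e-75",(101,418),13),("eplug",(116,64),12),("ehandletop",(97,500),49),
 ("FTL",(267,66),10),("FTR",(360,60),10),("FBR",(413,556),10),("FBL",(318,563),10),("fplug",(316,88),12),("fhandle",(364,525),49),
 ("ETL",(72,40),10),("ETR",(166,39),10),("EBR",(150,535),10),("EBL",(51,532),10),
 ("jar knob",(324,133),75),("pot top",(340,232),58),("cup base",(344,350),16),("vial cap",(358,433),85),("vialpad",(354,443),13)]: T(n,uv,z)
for n,uv,z in [("e75",(566,108),13),("e25",(457,132),13),("e-25",(345,157),13),("e-75",(229,183),13),("eplug",(658,87),12),
 ("jar knob",(653,165),69),("pot top",(540,232),58),("cup top",(404,265),60),("cup pad",(418,363),16),("vial cap",(272,254),85)]: S(n,uv,z)
for n,P in [("eyepieces T",None)]:
  pass
# right microscope height: eyepiece tip top-view (580,345) along z
for z in (200,300,400,500): print(z,ray(c,(578,345),z),ray(c,(525,275),z),ray(c,(625,25),z), ray(s,(160,285),z))
E
```

```text
e75 [584.4 352.7  13. ]
e25 [534.4 354.9  13. ]
e-25 [484.9 357.6  13. ]
e-75 [435.3 360.8  13. ]
eplug [627.9 350.6  12. ]
ehandletop [391.4 360.   49. ]
FTL [625.1 268.5  10. ]
FTR [627.1 217.7  10. ]
FBR [360.4 201.   10. ]
FBL [358.1 250.   10. ]
fplug [611.3 242.3  12. ]
fhandle [375.8 228.3  49. ]
ETL [642.9 374.7  10. ]
ETR [642.  323.3  10. ]
EBR [374.5 336.3  10. ]
EBL [377.3 387.5  10. ]
jar knob [569.  242.4  75. ]
pot top [521.8 235.2  58. ]
cup base [467.4 232.8  16. ]
vial cap [418.3 232.   85. ]
vialpad [418.9 229.3  13. ]
side e75 [584.5 350.2  13. ]
side e25 [534.9 352.9  13. ]
side e-25 [485.3 355.3  13. ]
side e-75 [435.4 357.7  13. ]
side eplug [628.2 349.6  12. ]
side jar knob [570.4 241.4  69. ]
side pot top [521.3 234.2  58. ]
side cup top [467.8 234.4  60. ]
side cup pad [469.4 227.4  16. ]
side vial cap [418.5 231.2  85. ]
200 [ 227.5 -112.5  200. ] [340.2 -40.6 200. ] [ 795.7 -282.3  200. ] [256.5  73.3 200. ]
300 [246.7 -52.5 300. ] [342.5   8.6 300. ] [ 729.5 -196.8  300. ] [263.2 -26.  300. ]
400 [265.8   7.5 400. ] [344.7  57.8 400. ] [ 663.3 -111.3  400. ] [ 270.  -125.3  400. ]
500 [285.   67.5 500. ] [346.9 107.  500. ] [597.2 -25.8 500. ] [ 276.8 -224.6  500. ]
```

View pics/wrist0.png

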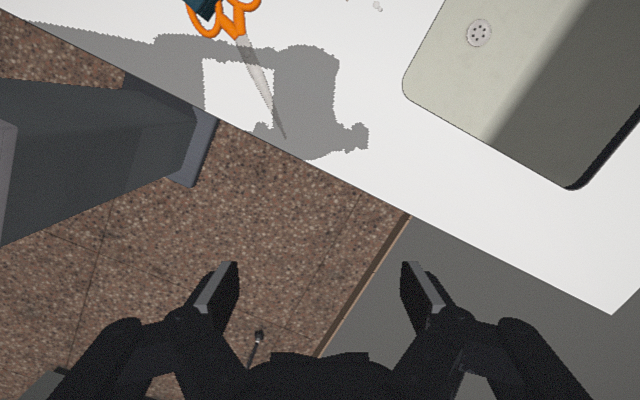

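carry_out(
  increments=[1, 0, 0, -0.85, 0, 0, -1, 1, 0, 0, -0.85, 0, 0, -1, 1, 0, 0, -0.85, 0, 0, -1, 1, 0, 0, -0.85, 0, 0, -1, 1, 0, 0, -0.85, 0, 0, -1, 1, 0, 0, -0.85, 0, 0, -1, 1, 0, 0, -0.85, 0, 0, -1, 1, 0, 0, -0.85, 0, 0, -1],
)

```text
time: 0.92
position: [282.8, -556.9, 504.9]
tool_rot: [-0.0, 0.87, 0.493, -0.0]
force: [0.7, -0.5, 0.3]
finger_gap: 0.998
grip_force: 0.0
```

carry_out(
  increments=[1, 0, 0, 0, 0, 0, -1, 1, 0, 0, 0, 0, 0, -1, 1, 0, 0, 0, 0, 0, -1, 1, 0, 0, 0, 0, 0, -1, 1, 0, 0, 0, 0, 0, -1, 1, 0, 0, 0, 0, 0, -1, 1, 0, 0, 0, 0, 0, -1, 1, 0, 0, 0, 0, 0, -1],
)

```text
time: 1.58
position: [282.9, -557.2, 503.0]
tool_rot: [-0.0, 0.7, 0.714, 0.0]
force: [0.1, -0.5, -0.4]
finger_gap: 0.998
grip_force: 0.0
```

carry_out(
  increments=[1, 0, 0, 0, 0, 0, -1, 1, 0, 0, 0, 0, 0, -1, 1, 0, 0, 0, 0, 0, -1, 1, 0, 0, 0, 0, 0, -1, 1, 0, 0, 0, 0, 0, -1, 1, 0, 0, 0, 0, 0, -1, 1, 0, 0, 0, 0, 0, -1, 1, 0, 0, 0, 0, 0, -1],
)

```text
time: 2.25
position: [282.9, -557.2, 503.0]
tool_rot: [-0.0, 0.476, 0.879, 0.0]
force: [-0.5, -0.0, -0.3]
finger_gap: 1.001
grip_force: 0.0
```

carry_out(
  increments=[1, 0, 0, 0, 0, 0, -1, 1, 0, 0, 0, 0, 0, -1, 1, 0, 0, 0, 0, 0, -1, 1, 0, 0, 0, 0, 0, -1, 1, 0, 0, 0, 0, 0, -1, 1, 0, 0, 0, 0, 0, -1, 1, 0, 0, 0, 0, 0, -1, 1, 0, 0, 0, 0, 0, -1],
)

```text
time: 2.92
position: [282.9, -557.2, 503.0]
tool_rot: [-0.0, 0.215, 0.977, 0.0]
force: [0.3, 0.3, -0.2]
finger_gap: 0.998
grip_force: 0.0
```

```bash
cat > st.py <<'E'
from cell import get_state
from h import *
np.set_printoptions(precision=1,suppress=True)
s=get_state(); q=s["tool_rot"]; M=R.from_quat(np.array(q)[[1,2,3,0]]).as_matrix()
print(round(s["time"],2),s["position"],"yaw",np.degrees(np.arctan2(M[1,0],M[0,0])).round(1),"tilt",M[:,2].round(3),"j",np.round(s["joint_pos"],2),"F",s["force"],"gap",round(s["finger_gap"],3),round(s["grip_force"],1))
E
python3 st.py
```

```text
2.92 [ 282.9 -557.2  503. ] yaw 155.1 tilt [-0.  0. -1.] j [-1.2  0.2  1.2 -0.   1.7 -2.3] F [ 0.3  0.3 -0.2] gap 0.998 0.0
```

carry_out(
  increments=[1, 0, 0, 0, 0, 0, -0.89, 1, 0, 0, 0, 0, 0, -0.89, 1, 0, 0, 0, 0, 0, -0.89, 1, 0, 0, 0, 0, 0, -0.89, 1, 0, 0, 0, 0, 0, -0.89, 1, 0, 0, 0, 0, 0, -0.89, 1, 0, 0, 0, 0, 0, -0.89],
)

```text
time: 3.5
position: [282.9, -557.2, 503.0]
tool_rot: [-0.0, -0.0, 1.0, 0.0]
force: [0.5, 0.7, 0.3]
finger_gap: 0.998
grip_force: 0.0
```

carry_out(
  increments=[1, 0.45, 0.77, 0, 0, 0, 0, 1, 0.45, 0.77, 0, 0, 0, 0, 1, 0.45, 0.77, 0, 0, 0, 0, 1, 0.45, 0.77, 0, 0, 0, 0, 1, 0.45, 0.77, 0, 0, 0, 0, 1, 0.45, 0.77, 0, 0, 0, 0, 1, 0.45, 0.77, 0, 0, 0, 0, 1, 0.45, 0.77, 0, 0, 0, 0],
)

```text
time: 4.17
position: [138.8, -308.7, 503.0]
tool_rot: [-0.0, 0.001, 1.0, 0.0]
force: [0.0, 0.0, 0.3]
finger_gap: 1.003
grip_force: 0.0
```

```bash
python3 st.py
python3 - <<'E'
from cell import camera
import cv2
cv2.imwrite("pics/top1.png",camera("top")["img"][:,:,::-1])
E
```

```text
4.17 [ 138.8 -308.7  503. ] yaw 179.9 tilt [-0.  0. -1.] j [-1.3 -0.4  1.8 -0.   1.8 -2.9] F [0.  0.  0.3] gap 1.003 0.0
```

View pics/top1.png

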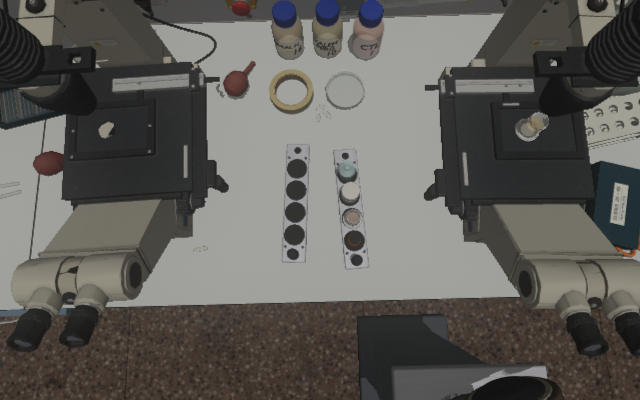

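carry_out(
  increments=[1, -0.65, 0.53, 0, 0, 0, 0, 1, -0.65, 0.53, 0, 0, 0, 0, 1, -0.65, 0.53, 0, 0, 0, 0, 1, -0.65, 0.53, 0, 0, 0, 0, 1, -0.65, 0.53, 0, 0, 0, 0],
)

```text
time: 4.63
position: [270.7, -203.7, 503.5]
tool_rot: [0.001, 0.002, 1.0, -0.001]
force: [1.0, -1.2, 0.7]
finger_gap: 0.996
grip_force: 0.0
```

carry_out(
  increments=[1, -0.32, 0.85, 0, 0, 0, 0, 1, -0.32, 0.85, 0, 0, 0, 0, 1, -0.32, 0.85, 0, 0, 0, 0, 1, -0.32, 0.85, 0, 0, 0, 0, 1, -0.32, 0.85, 0, 0, 0, 0, 1, -0.32, 0.85, 0, 0, 0, 0],
)

```text
time: 5.13
position: [347.5, 0.8, 503.5]
tool_rot: [0.001, 0.001, 1.0, -0.0]
force: [0.7, -0.6, 0.3]
finger_gap: 0.999
grip_force: 0.0
```

carry_out(
  increments=[1, 0.15, 0.95, 0, 0, 0, 0, 1, 0.15, 0.95, 0, 0, 0, 0, 1, 0.15, 0.95, 0, 0, 0, 0, 1, 0.15, 0.95, 0, 0, 0, 0, 1, 0, 0.95, 0, 0, 0, 0, 1, 0, 0.95, 0, 0, 0, 0],
)

```text
time: 5.63
position: [323.1, 229.0, 503.7]
tool_rot: [0.001, 0.001, 1.0, 0.0]
force: [0.6, -0.0, -0.6]
finger_gap: 1.001
grip_force: 0.0
```

```bash
python3 st.py
python3 - <<'E'
from cell import camera
import cv2
cv2.imwrite("pics/top2.png",camera("top")["img"][:,:,::-1])
E
```

```text
5.63 [323.1 229.  503.7] yaw 179.9 tilt [ 0.  0. -1.] j [ 0.5 -0.3  1.7 -0.   1.7 -1.1] F [ 0.6 -0.  -0.6] gap 1.001 0.0
```

View pics/top2.png

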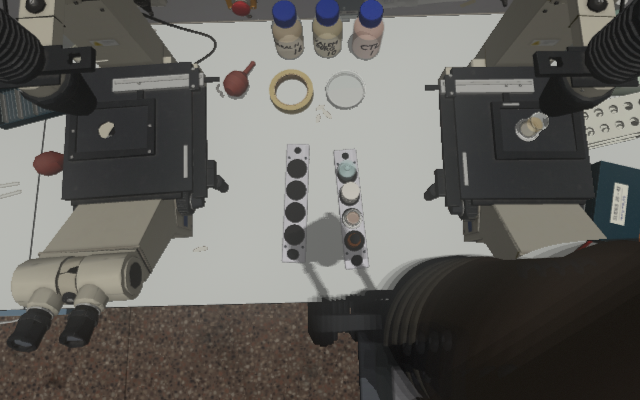

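carry_out(
  increments=[1, -0.3, 0, 0.94, 0, 0, 0, 1, -0.3, 0, 0.94, 0, 0, 0, 1, -0.3, 0, 0.94, 0, 0, 0, 1, -0.3, 0, 0.94, 0, 0, 0, 1, -0.3, 0, 0.94, 0, 0, 0, 1, -0.3, 0, 0.94, 0, 0, 0, 1, -0.3, 0, 0.94, 0, 0, 0, 1, -0.3, 0, 0.94, 0, 0, 0],
)

```text
time: 6.35
position: [420.5, 226.4, 200.8]
tool_rot: [0.0, 0.001, 1.0, 0.0]
force: [0.1, 0.2, -0.6]
finger_gap: 1.002
grip_force: 0.0
```

```bash
python3 st.py
python3 - <<'E'
from cell import camera
from h import *
import cv2
c=camera("wrist"); i=c["img"][:,:,::-1].copy()
for P in [(418.5,231,85),(468,232.5,60),(521.5,235,58),(569.7,241.5,77),(584.5,351.5,13),(534.6,354,13),(485,356.5,13),(435.4,359.2,13)]:
    u=proj(c,P); print(u); cv2.drawMarker(i,(int(u[0]),int(u[1])),(0,0,255),0,8)
cv2.imwrite("pics/w1.png",i)
E
```

```text
6.35 [420.5 226.4 200.8] yaw 179.8 tilt [ 0.  0. -1.] j [ 0.4  0.1  2.   0.   1.1 -1.2] F [ 0.1  0.2 -0.6] gap 1.002 0.0
[323.06226639 199.22229603]
[324.00393376 235.28947571]
[325.96397879 276.37194319]
[331.73398769 321.54196833]
[408.73094169 297.1964412 ]
[414.3691601  265.70834826]
[420.48653489 231.61002131]
[427.33890178 194.32866744]
```

View pics/w1.png

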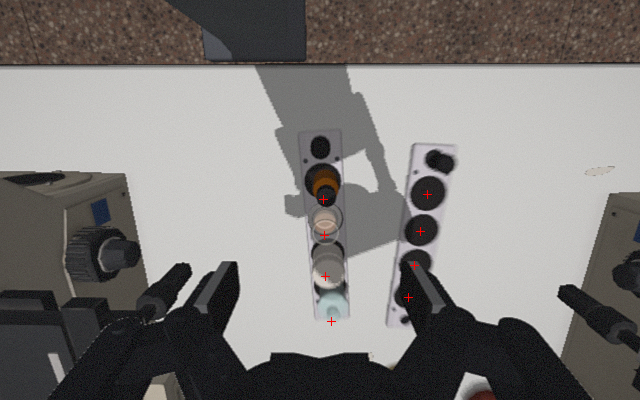

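Run:
```python
import cv2
i=cv2.imread("pics/w1.png")[120:335,280:460]
cv2.imwrite("pics/w1c.png",cv2.resize(i,None,fx=2.75,fy=2.75,interpolation=cv2.INTER_CUBIC))
```

```text
(no output)
```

View pics/w1c.png

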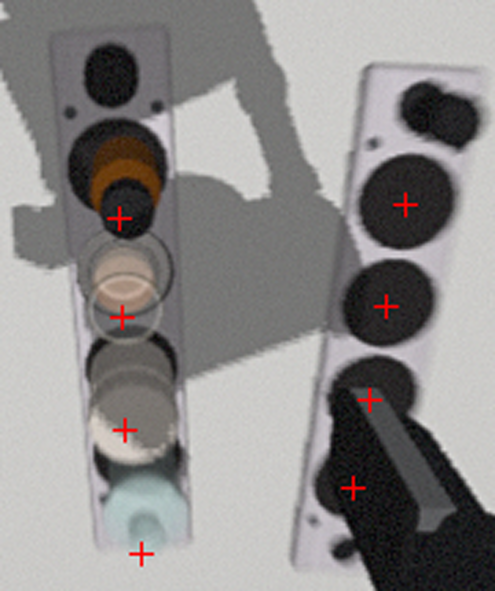

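carry_out(
  increments=[1, 0.01, 0.016, 0.64, 0, 0, 0, 1, 0.01, 0.016, 0.64, 0, 0, 0, 1, 0.01, 0.016, 0.64, 0, 0, 0, 1, 0.01, 0.016, 0.64, 0, 0, 0, 1, 0.01, 0.016, 0.64, 0, 0, 0, 1, 0.01, 0.016, 0.64, 0, 0, 0, 1, 0.01, 0.016, 0.64, 0, 0, 0, 1, 0, 0, 0, 0, 0, 0],
)

```text
time: 7.07
position: [413.3, 229.4, 19.5]
tool_rot: [-0.004, 0.001, 1.0, -0.002]
force: [-1.6, -0.5, -0.2]
finger_gap: 1.002
grip_force: 0.0
```

carry_out(
  increments=[-1, 0, 0, 0, 0, 0, 0, -1, 0, 0, 0, 0, 0, 0, -1, 0, 0, 0, 0, 0, 0, -1, 0, 0, 0, 0, 0, 0, -1, 0, 0, 0, 0, 0, 0, -1, 0, 0, 0, 0, 0, 0, -1, 0, 0, 0, 0, 0, 0, -1, 0, 0, 0, 0, 0, 0],
  force=30,
)

```text
time: 7.73
position: [418.6, 231.8, 25.0]
tool_rot: [0.001, 0.001, 1.0, 0.001]
force: [0.0, 0.2, 7.8]
finger_gap: 0.314
grip_force: 29.9
```

carry_out(
  increments=[-1, 0, 0, -0.2, 0, 0, 0, -1, 0, 0, -0.5, 0, 0, 0, -1, 0, 0, -0.8, 0, 0, 0, -1, 0, 0, -0.7, 0, 0, 0, -1, 0, 0, -0.4, 0, 0, 0, -1, 0, 0, 0, 0, 0, 0],
)

```text
time: 8.23
position: [420.4, 232.7, 131.9]
tool_rot: [0.004, 0.001, 1.0, 0.002]
force: [-0.1, 1.1, 0.2]
finger_gap: 0.317
grip_force: 29.7
```

carry_out(
  increments=[-1, -0.25, 0.18, 0, 0, 0, 0, -1, -0.6, 0.43, 0, 0, 0, 0, -1, -0.7, 0.5, 0, 0, 0, 0, -1, -0.7, 0.5, 0, 0, 0, 0, -1, -0.7, 0.5, 0, 0, 0, 0, -1, -0.7, 0.5, 0, 0, 0, 0, -1, -0.4, 0.3, 0, 0, 0, 0, -1, -0.11, 0.09, 0, 0, 0, 0],
)

```text
time: 8.9
position: [586.1, 352.3, 126.1]
tool_rot: [0.001, 0.001, 1.0, 0.0]
force: [-0.1, -0.7, -0.1]
finger_gap: 0.315
grip_force: 29.7
```

carry_out(
  increments=[-1, 0, 0, 0, 0, 0, 0, -1, 0, 0, 0, 0, 0, 0],
)

```text
time: 9.07
position: [582.2, 349.8, 125.7]
tool_rot: [-0.002, 0.001, 1.0, -0.001]
force: [0.0, -0.0, -1.0]
finger_gap: 0.312
grip_force: 29.7
```

```bash
python3 st.py
python3 - <<'E'
from cell import camera
import cv2
a=camera("top")["img"][110:270,230:390,::-1]; b=camera("side")["img"][100:280,200:420,::-1]
a=cv2.resize(a,(533,533),interpolation=cv2.INTER_CUBIC)[:, :390]; b=cv2.resize(b,(410,335),interpolation=cv2.INTER_CUBIC)
b=cv2.copyMakeBorder(b,0,198,0,0,0)
cv2.imwrite("pics/m1.png",cv2.hconcat([a,b]))
E
```

```text
9.07 [582.2 349.8 125.7] yaw 179.8 tilt [-0. -0. -1.] j [ 0.5  0.5  1.6 -0.   1.1 -1.1] F [ 0. -0. -1.] gap 0.312 29.7
```

View pics/m1.png

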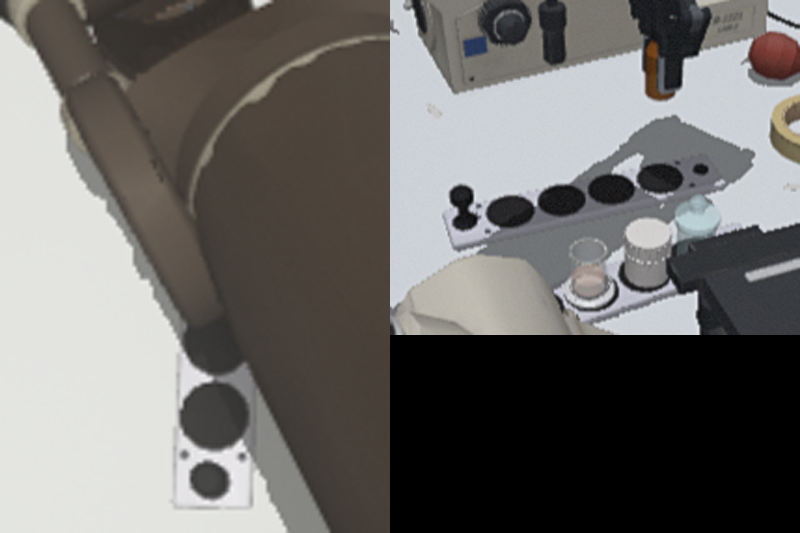

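carry_out(
  increments=[-1, 0, 0, 0.4, 0, 0, 0, -1, 0, 0, 0.7, 0, 0, 0, -1, 0, 0, 0.7, 0, 0, 0, -1, 0, 0, 0.4, 0, 0, 0, -1, 0, 0, 0.25, 0, 0, 0, -1, 0, 0, 0.1, 0, 0, 0, -1, 0, 0, 0, 0, 0, 0, -1, 0, 0, 0, 0, 0, 0],
)

```text
time: 9.83
position: [584.5, 351.0, 26.3]
tool_rot: [0.001, 0.001, 1.0, 0.0]
force: [0.6, -0.2, -0.3]
finger_gap: 0.315
grip_force: 29.8
```

```bash
python3 st.py; python3 st.py
```

```text
9.83 [584.5 351.   26.3] yaw 179.8 tilt [ 0.  0. -1.] j [ 0.5  0.7  1.6 -0.   0.9 -1.1] F [ 0.6 -0.2 -0.3] gap 0.315 29.8
9.83 [584.5 351.   26.3] yaw 179.8 tilt [ 0.  0. -1.] j [ 0.5  0.7  1.6 -0.   0.9 -1.1] F [ 0.6 -0.2 -0.3] gap 0.315 29.8
```

carry_out(
  increments=[-1, 0, 0, 0.03, 0, 0, 0, -0.1, 0, 0, 0, 0, 0, 0, 0.3, 0, 0, 0, 0, 0, 0, 1, 0, 0, 0, 0, 0, 0, 1, 0, 0, 0, 0, 0, 0, 1, 0, 0, 0, 0, 0, 0],
)

```text
time: 10.33
position: [584.0, 350.8, 24.2]
tool_rot: [0.0, 0.001, 1.0, 0.0]
force: [-0.2, -0.4, 0.1]
finger_gap: 0.985
grip_force: 0.0
```

carry_out(
  increments=[1, 0, 0, -0.3, 0, 0, 0, 1, 0, 0, -0.6, 0, 0, 0, 1, 0, 0, -0.8, 0, 0, 0, 1, 0, 0, -0.6, 0, 0, 0, 1, 0, 0, -0.3, 0, 0, 0, 1, 0, 0, 0, 0, 0, 0],
)

```text
time: 10.83
position: [586.8, 352.3, 133.3]
tool_rot: [0.004, 0.001, 1.0, 0.002]
force: [0.7, 0.5, 0.5]
finger_gap: 1.002
grip_force: 0.0
```

carry_out(
  increments=[1, 0.4, -0.4, 0, 0, 0, 0, 1, 0.6, -0.6, 0, 0, 0, 0, 1, 0.65, -0.65, 0, 0, 0, 0, 1, 0.65, -0.65, 0, 0, 0, 0, 1, 0.4, -0.4, 0, 0, 0, 0, 1, 0.24, -0.26, 0, 0, 0, 0, 1, 0, 0, 0, 0, 0, 0, 1, 0, 0, 0, 0, 0, 0],
)

```text
time: 11.5
position: [465.0, 232.1, 127.0]
tool_rot: [-0.001, 0.002, 1.0, -0.0]
force: [-0.2, -0.3, 0.7]
finger_gap: 1.002
grip_force: 0.0
```

```bash
python3 st.py
python3 - <<'E'
from cell import camera
import cv2
c=camera("wrist"); cv2.imwrite("pics/w2.png",c["img"][:,:,::-1])
E
```

```text
11.5 [465.  232.1 127. ] yaw 179.8 tilt [-0. -0. -1.] j [ 0.4  0.2  2.   0.   0.9 -1.2] F [-0.2 -0.3  0.7] gap 1.002 0.0
```

View pics/w2.png

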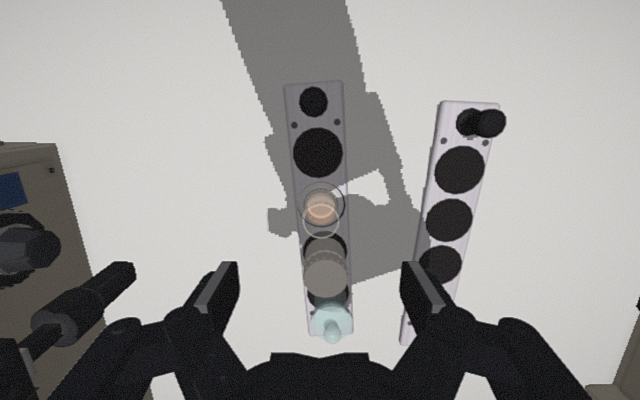

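Run:
```python
from cell import camera
from h import *
np.set_printoptions(precision=1,suppress=True)
c=camera("wrist")
for n,uv,z in [("vialpad",(317.5,153),13),("cup base",(323.5,204),18),("cup rim",(322,221),60),("pot lid",(325,274),58),("jar stopper",(331.5,322),57),("e-75",(459.5,170),13),("e-25",(449.5,219.5),13)]: print(n,ray(c,uv,z))
```

```text
vialpad [419.8 232.2  13. ]
cup base [466.7 237.7  18. ]
cup rim [467.  235.8  60. ]
pot lid [517.1 238.5  58. ]
jar stopper [569.  244.7  57. ]
e-75 [435.7 363.   13. ]
e-25 [484.8 361.   13. ]
```

carry_out(
  increments=[1, 0, 0.01, 0.4, 0, 0, 0, 1, 0, 0.01, 0.7, 0, 0, 0, 1, 0, 0, 0.7, 0, 0, 0, 1, 0, 0, 0.4, 0, 0, 0, 1, 0, 0, 0.2, 0, 0, 0, 1, 0, 0, 0.07, 0, 0, 0, 1, 0, 0, 0, 0, 0, 0],
)

```text
time: 12.18
position: [466.4, 233.9, 28.8]
tool_rot: [-0.0, 0.001, 1.0, -0.0]
force: [0.2, -0.2, -0.6]
finger_gap: 1.0
grip_force: 0.0
```

carry_out(
  increments=[-1, 0, 0, 0, 0, 0, 0, -1, 0, 0, 0, 0, 0, 0, -1, 0, 0, 0, 0, 0, 0, -1, 0, 0, 0, 0, 0, 0, -1, 0, 0, 0, 0, 0, 0, -1, 0, 0, 0, 0, 0, 0, -1, 0, 0, 0, 0, 0, 0],
  force=25,
)

```text
time: 12.77
position: [466.7, 233.8, 30.3]
tool_rot: [0.001, 0.001, 1.0, 0.0]
force: [-0.7, -0.0, 5.1]
finger_gap: 0.331
grip_force: 25.5
```

carry_out(
  increments=[-1, 0, 0, -0.2, 0, 0, 0, -1, 0, 0, -0.5, 0, 0, 0, -1, 0, 0, -0.8, 0, 0, 0, -1, 0, 0, -0.7, 0, 0, 0, -1, 0, 0, -0.4, 0, 0, 0, -1, 0, 0, 0, 0, 0, 0],
)

```text
time: 13.27
position: [469.0, 234.7, 137.6]
tool_rot: [0.004, 0.001, 1.0, 0.002]
force: [1.5, -0.3, -0.4]
finger_gap: 0.339
grip_force: 25.0
```

carry_out(
  increments=[-1, -0.15, 0.25, 0, 0, 0, 0, -1, -0.35, 0.6, 0, 0, 0, 0, -1, -0.4, 0.7, 0, 0, 0, 0, -1, -0.4, 0.7, 0, 0, 0, 0, -1, -0.27, 0.5, 0, 0, 0, 0, -1, -0.12, 0.25, 0, 0, 0, 0, -1, 0, 0, 0, 0, 0, 0, -1, 0, 0, 0, 0, 0, 0],
)

```text
time: 13.93
position: [532.3, 352.6, 131.0]
tool_rot: [-0.002, 0.001, 1.0, -0.001]
force: [-0.4, 0.0, -1.1]
finger_gap: 0.336
grip_force: 25.0
```

carry_out(
  increments=[-1, 0, 0, 0.4, 0, 0, 0, -1, 0, 0, 0.7, 0, 0, 0, -1, 0, 0, 0.7, 0, 0, 0, -1, 0, 0, 0.4, 0, 0, 0, -1, 0, 0, 0.25, 0, 0, 0, -1, 0, 0, 0.1, 0, 0, 0, -1, 0, 0, 0, 0, 0, 0, -1, 0, 0, 0, 0, 0, 0],
)

```text
time: 14.6
position: [533.9, 352.6, 31.7]
tool_rot: [0.0, 0.002, 1.0, 0.0]
force: [0.7, -0.4, 0.3]
finger_gap: 0.336
grip_force: 25.3
```

```bash
python3 st.py
python3 - <<'E'
from cell import camera
import cv2
b=camera("side")["img"][150:300,200:400,::-1]
cv2.imwrite("pics/s2.png",cv2.resize(b,(800,600),interpolation=cv2.INTER_CUBIC))
E
```

```text
14.6 [533.9 352.6  31.7] yaw 179.8 tilt [ 0.  0. -1.] j [ 0.5  0.6  1.7 -0.   0.9 -1.1] F [ 0.7 -0.4  0.3] gap 0.336 25.3
```

View pics/s2.png

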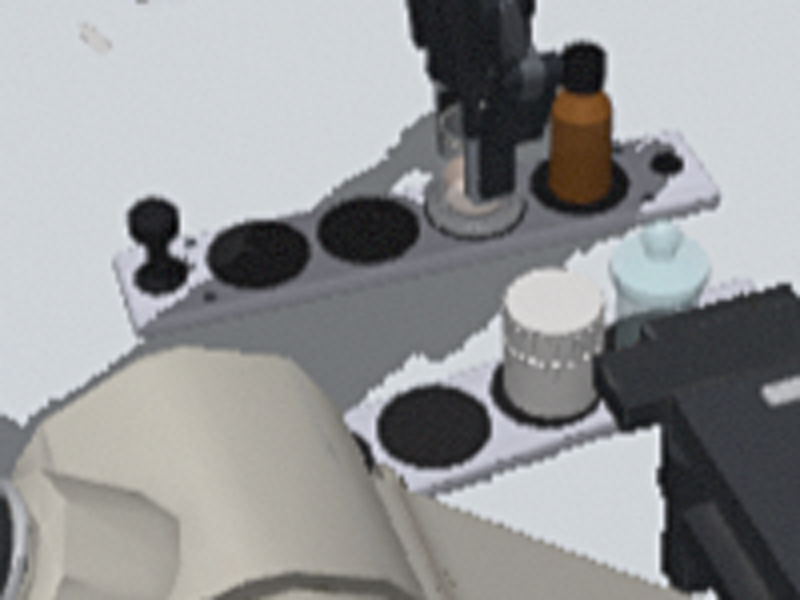

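carry_out(
  increments=[-1, 0, 0, 0.03, 0, 0, 0, -0.1, 0, 0, 0, 0, 0, 0, 0.3, 0, 0, 0, 0, 0, 0, 1, 0, 0, 0, 0, 0, 0, 1, 0, 0, 0, 0, 0, 0, 1, 0, 0, 0, 0, 0, 0],
)

```text
time: 15.15
position: [534.0, 353.4, 30.2]
tool_rot: [0.0, 0.001, 1.0, 0.0]
force: [-0.2, -0.2, 0.9]
finger_gap: 0.981
grip_force: 0.0
```

carry_out(
  increments=[1, 0, 0, -0.3, 0, 0, 0, 1, 0, 0, -0.6, 0, 0, 0, 1, 0, 0, -0.8, 0, 0, 0, 1, 0, 0, -0.6, 0, 0, 0, 1, 0, 0, -0.3, 0, 0, 0, 1, 0, 0, 0, 0, 0, 0],
)

```text
time: 15.65
position: [536.7, 354.9, 139.0]
tool_rot: [0.004, 0.001, 1.0, 0.002]
force: [1.4, -0.4, 0.4]
finger_gap: 1.002
grip_force: 0.0
```

carry_out(
  increments=[1, 0.05, -0.3, 0, 0, 0, 0, 1, 0.1, -0.6, 0, 0, 0, 0, 1, 0.1, -0.7, 0, 0, 0, 0, 1, 0.08, -0.7, 0, 0, 0, 0, 1, 0.05, -0.4, 0, 0, 0, 0, 1, 0, -0.24, 0, 0, 0, 0, 1, 0, 0, 0, 0, 0, 0, 1, 0, 0, 0, 0, 0, 0],
)

```text
time: 16.32
position: [518.4, 235.6, 133.6]
tool_rot: [-0.0, 0.002, 1.0, 0.0]
force: [-0.3, 0.9, -0.5]
finger_gap: 0.999
grip_force: 0.0
```

carry_out(
  increments=[1, 0, 0, 0.4, 0, 0, 0, 1, 0, 0, 0.7, 0, 0, 0, 1, 0, 0, 0.7, 0, 0, 0, 1, 0, 0, 0.6, 0, 0, 0, 1, 0, 0, 0.3, 0, 0, 0, 1, 0, 0, 0.1, 0, 0, 0, 1, 0, 0, 0, 0, 0, 0, 1, 0, 0, 0, 0, 0, 0],
)

```text
time: 16.98
position: [519.4, 236.6, 22.9]
tool_rot: [0.001, 0.001, 1.0, 0.0]
force: [0.3, 0.4, 0.4]
finger_gap: 0.997
grip_force: 0.0
```

```bash
python3 st.py
python3 - <<'E'
from cell import camera
import cv2
b=camera("side")["img"][150:300,200:400,::-1]
cv2.imwrite("pics/s3.png",cv2.resize(b,(600,450),interpolation=cv2.INTER_CUBIC))
E
```

```text
16.98 [519.4 236.6  22.9] yaw 179.9 tilt [ 0.  0. -1.] j [ 0.3  0.5  1.9  0.   0.8 -1.2] F [0.3 0.4 0.4] gap 0.997 0.0
```

View pics/s3.png

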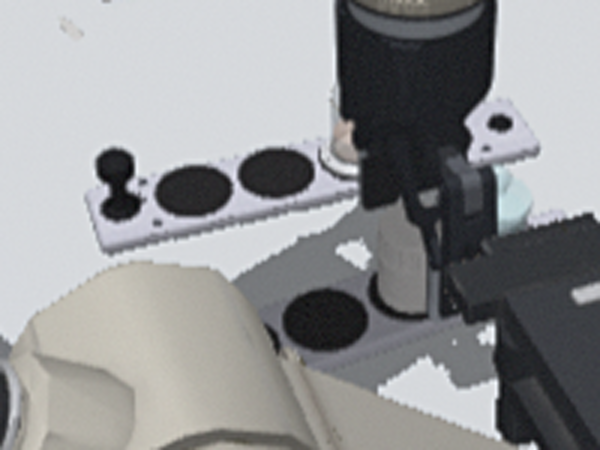

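carry_out(
  increments=[-1, 0, 0, 0, 0, 0, 0, -1, 0, 0, 0, 0, 0, 0, -1, 0, 0, 0, 0, 0, 0, -1, 0, 0, 0, 0, 0, 0, -1, 0, 0, 0, 0, 0, 0, -1, 0, 0, 0, 0, 0, 0, -1, 0, 0, 0, 0, 0, 0],
  force=30,
)

```text
time: 17.62
position: [519.0, 235.9, 23.2]
tool_rot: [0.001, 0.001, 1.0, 0.0]
force: [-1.1, -0.9, 5.2]
finger_gap: 0.454
grip_force: 30.2
```

carry_out(
  increments=[-1, 0, 0, -0.2, 0, 0, 0, -1, 0, 0, -0.5, 0, 0, 0, -1, 0, 0, -0.8, 0, 0, 0, -1, 0, 0, -0.7, 0, 0, 0, -1, 0, 0, -0.4, 0, 0, 0, -1, 0, 0, 0, 0, 0, 0],
)

```text
time: 18.12
position: [521.6, 236.9, 130.8]
tool_rot: [0.004, 0.001, 1.0, 0.002]
force: [0.7, 0.6, -0.9]
finger_gap: 0.455
grip_force: 30.6
```

carry_out(
  increments=[-1, 0.1, 0.25, 0, 0, 0, 0, -1, 0.17, 0.6, 0, 0, 0, 0, -1, 0.2, 0.7, 0, 0, 0, 0, -1, 0.2, 0.7, 0, 0, 0, 0, -1, 0.14, 0.5, 0, 0, 0, 0, -1, 0.05, 0.25, 0, 0, 0, 0, -1, 0, 0, 0, 0, 0, 0, -1, 0, 0, 0, 0, 0, 0],
)

```text
time: 18.78
position: [483.1, 355.3, 124.4]
tool_rot: [-0.001, 0.001, 1.0, -0.001]
force: [0.1, -1.0, -1.3]
finger_gap: 0.455
grip_force: 30.6
```

carry_out(
  increments=[-1, 0, 0, 0.4, 0, 0, 0, -1, 0, 0, 0.7, 0, 0, 0, -1, 0, 0, 0.7, 0, 0, 0, -1, 0, 0, 0.4, 0, 0, 0, -1, 0, 0, 0.25, 0, 0, 0, -1, 0, 0, 0.1, 0, 0, 0, -1, 0, 0, 0, 0, 0, 0, -1, 0, 0, 0, 0, 0, 0],
)

```text
time: 19.45
position: [485.3, 355.2, 24.6]
tool_rot: [0.001, 0.002, 1.0, 0.0]
force: [0.8, -0.4, -1.8]
finger_gap: 0.454
grip_force: 30.6
```

```bash
python3 st.py
python3 - <<'E'
from cell import camera
import cv2
b=camera("side")["img"][150:300,200:400,::-1]
cv2.imwrite("pics/s4.png",cv2.resize(b,(600,450),interpolation=cv2.INTER_CUBIC))
E
```

```text
19.45 [485.3 355.2  24.6] yaw 179.8 tilt [ 0.  0. -1.] j [ 0.6  0.5  1.8 -0.   0.8 -1. ] F [ 0.8 -0.4 -1.8] gap 0.454 30.6
```

View pics/s4.png

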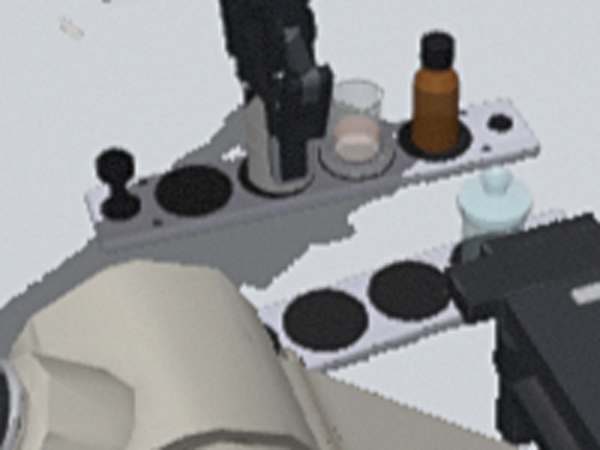

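carry_out(
  increments=[-1, 0, 0, 0.03, 0, 0, 0, -0.1, 0, 0, 0, 0, 0, 0, 0.3, 0, 0, 0, 0, 0, 0, 1, 0, 0, 0, 0, 0, 0, 1, 0, 0, 0, 0, 0, 0, 1, 0, 0, 0, 0, 0, 0],
)

```text
time: 20.0
position: [484.4, 356.0, 23.1]
tool_rot: [0.0, 0.001, 1.0, 0.0]
force: [0.0, -1.1, 0.6]
finger_gap: 0.988
grip_force: 0.0
```

carry_out(
  increments=[1, 0, 0, -0.3, 0, 0, 0, 1, 0, 0, -0.6, 0, 0, 0, 1, 0, 0, -0.8, 0, 0, 0, 1, 0, 0, -0.6, 0, 0, 0, 1, 0, 0, -0.3, 0, 0, 0, 1, 0, 0, 0, 0, 0, 0],
)

```text
time: 20.5
position: [487.0, 357.6, 131.5]
tool_rot: [0.004, 0.001, 1.0, 0.002]
force: [0.2, 0.7, 0.6]
finger_gap: 1.0
grip_force: 0.0
```

carry_out(
  increments=[1, -0.2, -0.28, 0, 0, 0, 0, 1, -0.45, -0.6, 0, 0, 0, 0, 1, -0.5, -0.7, 0, 0, 0, 0, 1, -0.5, -0.7, 0, 0, 0, 0, 1, -0.3, -0.4, 0, 0, 0, 0, 1, -0.15, -0.2, 0, 0, 0, 0, 1, 0, 0, 0, 0, 0, 0, 1, 0, 0, 0, 0, 0, 0],
)

```text
time: 21.17
position: [566.9, 239.7, 125.2]
tool_rot: [-0.002, 0.002, 1.0, -0.0]
force: [-1.0, 0.2, -0.3]
finger_gap: 0.998
grip_force: 0.0
```

carry_out(
  increments=[1, 0, 0, 0.4, 0, 0, 0, 1, 0, 0, 0.7, 0, 0, 0, 1, 0, 0, 0.6, 0, 0, 0, 1, 0, 0, 0.4, 0, 0, 0, 1, 0, 0, 0.25, 0, 0, 0, 1, 0, 0, 0.08, 0, 0, 0, 1, 0, 0, 0, 0, 0, 0, 1, 0, 0, 0, 0, 0, 0],
)

```text
time: 21.83
position: [568.4, 241.2, 30.4]
tool_rot: [0.001, 0.001, 1.0, 0.0]
force: [0.6, -0.3, 0.6]
finger_gap: 0.999
grip_force: 0.0
```

```bash
python3 st.py
```

```text
21.83 [568.4 241.2  30.4] yaw 179.9 tilt [ 0.  0. -1.] j [ 0.3  0.5  1.8  0.   0.8 -1.2] F [ 0.6 -0.3  0.6] gap 0.999 0.0
```

carry_out(
  increments=[-1, 0, 0, 0, 0, 0, 0, -1, 0, 0, 0, 0, 0, 0, -1, 0, 0, 0, 0, 0, 0, -1, 0, 0, 0, 0, 0, 0, -1, 0, 0, 0, 0, 0, 0, -1, 0, 0, 0, 0, 0, 0, -1, 0, 0, 0, 0, 0, 0],
  force=35,
)

```text
time: 22.42
position: [568.9, 240.5, 30.7]
tool_rot: [0.001, 0.001, 1.0, 0.0]
force: [-0.7, -1.1, 4.7]
finger_gap: 0.448
grip_force: 35.0
```

carry_out(
  increments=[-1, 0, 0, -0.2, 0, 0, 0, -1, 0, 0, -0.5, 0, 0, 0, -1, 0, 0, -0.8, 0, 0, 0, -1, 0, 0, -0.7, 0, 0, 0, -1, 0, 0, -0.4, 0, 0, 0, -1, 0, 0, 0, 0, 0, 0],
)

```text
time: 22.92
position: [571.1, 241.5, 138.5]
tool_rot: [0.004, 0.001, 1.0, 0.001]
force: [0.9, -0.4, 0.5]
finger_gap: 0.443
grip_force: 35.2
```

carry_out(
  increments=[-1, 0.25, 0.23, 0, 0, 0, 0, -1, 0.5, 0.45, 0, 0, 0, 0, -1, 0.6, 0.53, 0, 0, 0, 0, -1, 0.6, 0.53, 0, 0, 0, 0, -1, 0.6, 0.53, 0, 0, 0, 0, -1, 0.5, 0.45, 0, 0, 0, 0, -1, 0.28, 0.23, 0, 0, 0, 0, -1, 0, 0, 0, 0, 0, 0],
)

```text
time: 23.58
position: [430.7, 359.5, 131.3]
tool_rot: [-0.002, -0.0, 1.0, -0.001]
force: [0.5, 0.2, -0.3]
finger_gap: 0.448
grip_force: 35.2
```

carry_out(
  increments=[-1, 0, 0, 0, 0, 0, 0, -1, 0, 0, 0, 0, 0, 0, -1, 0, 0, 0, 0, 0, 0],
)

```text
time: 23.83
position: [435.9, 357.9, 133.3]
tool_rot: [-0.0, 0.002, 1.0, -0.0]
force: [-0.5, 0.0, -0.7]
finger_gap: 0.446
grip_force: 35.2
```

```bash
python3 st.py
python3 - <<'E'
# colour check of the jar while held: find cyan-ish region in the side view
from cell import camera
from h import *
import cv2
s=camera("side"); i=s["img"]; h=cv2.cvtColor(i,cv2.COLOR_RGB2HSV)
m=cv2.inRange(h,(83,18,60),(100,255,255)); n,l,st,ce=cv2.connectedComponentsWithStats(m)
for k in range(1,n):
    if st[k,4]>40: print(st[k],ce[k])
x,y,_=(435,359,0); print("expected base,top px",proj(s,(435.4,359.2,117)),proj(s,(435.4,359.2,181)))
E
```

```text
23.83 [435.9 357.9 133.3] yaw 179.8 tilt [-0. -0. -1.] j [ 0.6  0.3  1.9 -0.   1.  -1. ] F [-0.5  0.  -0.7] gap 0.446 35.2
[246 136  19  34 195] [252.55384615 152.18974359]
expected base,top px [259.18537504 163.63425706] [255.62930905 129.09958323]
```

carry_out(
  increments=[-1, 0, 0, 0.4, 0, 0, 0, -1, 0, 0, 0.7, 0, 0, 0, -1, 0, 0, 0.7, 0, 0, 0, -1, 0, 0, 0.4, 0, 0, 0, -1, 0, 0, 0.25, 0, 0, 0, -1, 0, 0, 0.1, 0, 0, 0, -1, 0, 0, 0, 0, 0, 0, -1, 0, 0, 0, 0, 0, 0],
)

```text
time: 24.55
position: [436.5, 359.0, 32.5]
tool_rot: [0.001, 0.002, 1.0, 0.001]
force: [-0.1, 0.4, -0.2]
finger_gap: 0.447
grip_force: 35.3
```

```bash
python3 st.py
python3 - <<'E'
from cell import camera
from h import *
import cv2
s=camera("side"); i=s["img"]; h=cv2.cvtColor(i,cv2.COLOR_RGB2HSV)
m=cv2.inRange(h,(83,18,60),(100,255,255)); n,l,st,ce=cv2.connectedComponentsWithStats(m)
for k in range(1,n):
    if st[k,4]>40: print(st[k],ce[k])
print("expected base centre, base front, edges, top",*[proj(s,(435.4+a,359.2+b,z)) for a,b,z in[(0,0,13),(0,-17,13),(-17,0,13),(17,0,13),(0,0,77)]])
E
```

```text
24.55 [436.5 359.   32.5] yaw 179.8 tilt [ 0.  0. -1.] j [ 0.6  0.5  1.9  0.   0.8 -1. ] F [-0.1  0.4 -0.2] gap 0.447 35.3
[252 187  23  31 209] [258.99521531 203.22966507]
expected base centre, base front, edges, top [264.27264292 213.03917178] [267.15510436 218.94787431] [254.83386116 215.46108664] [273.60715955 210.6440105 ] [261.23545137 183.54353813]
```

carry_out(
  increments=[-1, 0, 0, 0.03, 0, 0, 0, -0.1, 0, 0, 0, 0, 0, 0, 0.3, 0, 0, 0, 0, 0, 0, 1, 0, 0, 0, 0, 0, 0, 1, 0, 0, 0, 0, 0, 0, 1, 0, 0, 0, 0, 0, 0],
)

```text
time: 25.1
position: [435.2, 358.9, 30.7]
tool_rot: [0.0, 0.001, 1.0, 0.0]
force: [0.1, 0.3, -0.1]
finger_gap: 0.982
grip_force: 0.0
```

carry_out(
  increments=[1, 0, 0, -0.2, 0, 0, 0, 1, 0, 0, -0.6, 0, 0, 0, 1, 0, 0, -0.9, 0, 0, 0, 1, 0, 0, -0.9, 0, 0, 0, 1, 0, 0, -0.9, 0, 0, 0, 1, 0, 0, -0.9, 0, 0, 0, 1, 0, 0, -0.9, 0, 0, 0, 1, 0, 0, -0.9, 0, 0, 0],
)

```text
time: 25.77
position: [434.7, 358.5, 281.0]
tool_rot: [0.0, 0.001, 1.0, 0.0]
force: [0.7, -0.2, -0.0]
finger_gap: 0.999
grip_force: 0.0
```

carry_out(
  increments=[1, 0.4, -0.5, -0.5, 0, 0, 0, 1, 0.4, -0.6, -0.5, 0, 0, 0, 1, 0.5, -0.7, 0, 0, 0, 0, 1, 0.5, -0.7, 0, 0, 0, 0, 1, 0.4, -0.5, 0, 0, 0, 0, 1, 0.2, -0.3, 0, 0, 0, 0, 1, 0, 0, 0, 0, 0, 0, 1, 0, 0, 0, 0, 0, 0],
)

```text
time: 26.43
position: [338.8, 227.0, 319.3]
tool_rot: [0.001, 0.002, 1.0, 0.001]
force: [-0.4, -0.2, 0.6]
finger_gap: 1.001
grip_force: 0.0
```

```bash
python3 st.py
python3 - <<'E'
from cell import camera
from h import *
import cv2
np.set_printoptions(precision=1,suppress=True)
ref={n:cv2.imread(f"pics/{n}0.png").astype(int) for n in("top","side")}
for n in("top","side"):
    s=camera(n); i=s["img"][:,:,::-1]; print(n)
    d=np.abs(i.astype(int)-ref[n]).max(2); print(" ext objects changed px:", [int((d[proj(s,P)[1].astype(int)-8:proj(s,P)[1].astype(int)+8,proj(s,P)[0].astype(int)-8:proj(s,P)[0].astype(int)+8]>25).sum()) for P in [ray(camera("top"),uv,10) for uv in((235,83),(291,91),(345,91))]])
    for nm,x,y,r,zt in [("vial",584.5,351.5,14,57),("cup",534.6,353.9,15,60),("pot",485,356.5,20,58),("jar",435.4,359.2,17,49)]:
        P=[proj(s,(x+30*a,y+30*b,z)) for a in(-1,1) for b in(-1,1) for z in(13,85)]
        lo=np.min(P,0).astype(int); hi=np.max(P,0).astype(int)
        sub=d[lo[1]:hi[1],lo[0]:hi[0]]; print(" ",nm,"changed",int((sub>25).sum()),"box",lo,hi)
    cv2.imwrite(f"pics/{n}_end.png",i)
s=camera("side"); t=camera("top"); h={}
for nm,c in(("side",s),("top",t)):
    H=cv2.cvtColor(c["img"],cv2.COLOR_RGB2HSV)
    for o,lo,hi in(("amber",(3,120,30),(20,255,255)),("cyan",(83,18,60),(100,255,255))):
        N,l,st,ce=cv2.connectedComponentsWithStats(cv2.inRange(H,lo,hi))
        for k in range(1,N):
            if st[k,4]>40 and 220<ce[k][0]<420 and 100<ce[k][1]<270: print(nm,o,st[k],ce[k])
    print(nm,"expect vial body mid",proj(c,(584.5,351.5,35)),"jar stopper/knob",proj(c,(435.4,359.2,53)),proj(c,(435.4,359.2,69)),"pot lid",proj(c,(485,356.5,58)),"cup rim",proj(c,(534.6,353.9,60)))
g=cv2.cvtColor(s["img"],cv2.COLOR_RGB2GRAY); 
for nm in("pot","vial"): pass
E
```

```text
26.43 [338.8 227.  319.3] yaw 179.8 tilt [ 0.  0. -1.] j [ 0.5 -0.2  2.   0.   1.4 -1.1] F [-0.4 -0.2  0.6] gap 1.001 0.0
top
 ext objects changed px: [1, 0, 0]
  vial changed 82 box [280 145] [310 181]
  cup changed 352 box [279 168] [310 203]
  pot changed 465 box [278 191] [309 225]
  jar changed 391 box [276 216] [308 248]
side
 ext objects changed px: [0, 0, 0]
  vial changed 739 box [322 149] [368 209]
  cup changed 847 box [295 155] [341 215]
  pot changed 753 box [267 160] [313 221]
  jar changed 719 box [238 166] [286 228]
side amber [393 118  43  24 350] [408.9 130.1]
side amber [337 172  16  29 374] [344.8 186.5]
side cyan [252 183  23  36 581] [263.6 200.2]
side expect vial body mid [344.7 185.6] jar stopper/knob [262.4 194.9] [261.6 187.4] pot lid [290.5 186.7] cup rim [318.1 179.9]
top cyan [284 223  18  18 221] [292.5 231.8]
top expect vial body mid [296.7 166. ] jar stopper/knob [293.1 232.7] [292.4 232. ] pot lid [293.9 208.9] cup rim [294.8 185.6]
```

Run:
```python
import cv2,numpy as np
a=cv2.imread("pics/top0.png").astype(int); b=cv2.imread("pics/top_end.png").astype(int)
# brightened pixels on formerly black pads (empty rack column)
m=((b-a).min(2)>35).astype(np.uint8); m[:,:275]=0; m[:,315:]=0
n,l,st,ce=cv2.connectedComponentsWithStats(m)
for k in range(1,n):
    if st[k,4]>15 and 140<ce[k][1]<260: print(st[k],ce[k].round(1))
```

```text
[287 181  20  20 303] [296.5 190.1]
[285 202  20  18 267] [295.  210.1]
[284 224  18  18 242] [292.9 232.6]
```

```bash
python3 -c "
from cell import bot
print(bot.close_job())"
```

```text
the job is handed in; nothing more can be done
None
```

The job is handed in, with no verdict returned: vial, cup, pot and jar stand on the empty rack's pads in reverse order (vial farthest from the handle), each within about 3 mm of its pad's centre by my camera measurements, the petri dish, tape roll and pipette bulb look unmoved, and the clock was at about 26 s.

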